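Slide the filter crate home into its bench bay

ROBOT

A 6-joint arm with a two-finger parallel gripper is mounted at the origin on the work surface. World frame = base frame: x ahead of the robot, y to its left, z up, the work surface at z = 0. Lengths are in m, angles in rad, forces in N, time in s.
With the tool pointing down it reaches from about 0.3 to 0.775 m from the base axis. Payload 14.6 kg.
Tool frame: the origin (TCP) lies at the very end of the fingers, on their centre line; the grasp point (between the pads) lies 19 mm behind it (robot.grip_point_offset is the distance from the TCP to the grasp point, in m); z points along the fingers, y is the line along which they close (so a half turn about z gives the same grasp; the last joint's range is limited). The gripper opens to 94 mm and grips with 3 to 60 N. Pads are 16 mm wide; open, the fingers measure 119 mm over their backs; the gripper's body (75 mm by 177 mm) begins 78 mm behind the grasp point.
Start: joints at [1.049, 0.3, 1.521, -0, 1.321, -0.067], TCP at [0.242, 0.494, 0.205] pointing down, gripper open.
Joint ranges: [-3.03, 3.03], [-0.79, 2.21], [0.23, 2.52], [-1.04, 4.18], [0, 3.07], [-2.55, 2.55]. Speed limits (rad/s): [2.22, 2.22, 2.57, 3.14, 3.14, 3.14].

INTERFACE

Orientations are given as a 3x3 rotation matrix whose columns are the frame's x, y, z axes.
In Python, from rig import robot gives the robot as it stands.
- The arm moves only by the tool arm_command, never from a script. Its argument "increments" is a list that holds one entry, the list of rows, each a list of 7 numbers: the shift along the tool's x, y, z in mm, then the turn, a rotation vector about the tool's x, y, z in degrees, then the opening, from 0 (shut) to 1 (fully open). A call has 1 to 20 rows; each row is the pose to reach, as a shift and turn from the pose commanded when the call began, along the tool's axes at that moment; what a row does not reach only later rows make up. A row lasts 1/12 s, in which the tool goes at most 41.7 mm and 7.16 degrees, less where a joint would pass 70% of its speed; a pose out of reach is approached as far as the arm can. A call with a gripper value outside its range is refused whole. The fingers move at their own pace and stop on an object; "force" is the grip in N (left out, the last holds). Time passes only in rows, so rows that repeat a pose let the fingers close. It gives the time, the measured TCP pose, the force, the opening and the grip force at its end, in the units of the state.
- robot.observe(): the state, without advancing time (a new reading comes with each control period).
- robot.get_image(name): name is "scene" or "top" or "wrist"; returns the picture (480x640x3 uint8, red, green, blue); there is no depth.
- robot.get_calibration(name): a dict with "fx", "fy", "cx", "cy" (pixels), "dist_coeffs" ([k1, k2, p1, p2, k3] as OpenCV has them; the pictures are not rectified), "T" (4x4, takes a point from camera to world coordinates). Camera axes: x right, y up, looking along -z (the intrinsics and any distortion apply to the point x, -y, -z); pixel columns grow to the right and rows downward; lengths in m; the calibration is good to about 2 mm. A picture is of the moment at which its call begins: read the wrist's pose just before it. get_calibration takes no time and is no camera call; for the wrist camera it gives the pose at the moment of the call.
- robot.finish_job(): hands the job in; it is judged then, once.
The state is a dict: "time_s": time; "joint_positions": joint angles; "dq": joint speeds; "tau": joint torques, N m; "tool_pos": TCP position; "orientation": TCP orientation; "ft_force": force on the tool from outside, world axes, zero at the start; "wrist_torque": the same for the moment, N m; "grip_width": finger opening in m; "grip_force": force on a finger pad.
Only numpy, scipy, OpenCV 4.12 (cv2) and the standard library are available. Lean on these libraries where they do the work, as an engineer would, in place of code of your own. Each camera call takes 0.05 s, during which the arm holds its last target. There are 200 camera calls.

TASK

Push the tall, top-heavy filter crate across the bench into the three-sided steel bay until it stands squarely against the bay's back stop. Push it low, near its base, so that it slides upright and never tips; do not lift it and do not touch its carrying handle. Leave everything else on the bench where it is, and finish with the arm clear.

Things in the scene. Friction and masses are not known exactly. Their poses are not given: they have to be found in the camera images.
- crate: Tall plywood crate, footprint 90 (its x) by 120 mm (its y), 198 mm tall, 0.67 to 0.92 kg, filter cans on top. Solid vertical dark steel base to 50 mm. Origin: centre of the underside, z up. A push on a 120 mm wide face tips it from 60-90 mm up, on a 90 mm face from 80-120. Starts 20-26 cm short of home, up to 4 cm to either side of the bay's middle line, turned up to 0.2 rad from the bay.
- crate_handle: Steel bar carrying handle on top of the crate, 10 mm round bar, 110 mm long along the crate's y, its top 233 mm above the crate's underside; fixed to the crate, not to be touched. Its origin coincides with the crate's origin (not with the bar).
- bay: Fixed steel bay, no floor. Back stop 172 mm wide, 45 high; two guides 25 high. Origin: on the bench, middle of the stop's inner face; x points from the mouth into the stop (about robot's left), y roughly toward the robot, z up. Guides' inner faces at y = +-72 mm, x = 0 to -75; lips flare to y = +-95 at x = -108. Crate home: origin at x = -45 mm, y about 0, x axes parallel, rear face at x = -90.
- injector_a: Bystander: steel fuel injector lying down, 150 mm long, 26 mm thick, beyond the crate's path; origin under its middle.
- injector_b: Bystander: steel fuel injector lying down, 150 mm long, 26 mm thick, left of the bay; origin under its middle.
- gauge_block: Bystander: grey block 40 x 40 x 60 mm standing beside the bay on the robot's side; origin under its centre.
- spare_filter: Bystander: light grey can, 70 mm diameter, 90 mm tall, standing beside the crate's path on the robot's side; origin under its centre.
- drill: Bystander: cordless drill standing on its battery, about 190 x 75 mm, 206 mm tall, left of the bay; origin under the battery's centre.
- wrench: Bystander: flat wrench 180 mm long, lying to the right; origin under its middle.
There are look-alikes about, which are no part of the job. What is shaped like the bay but green is not meant.

How it is judged:
By the outcome, as a careful person would: the job done as asked, in the order asked, and still so for the second after the job is handed in, with the robot touching nothing.
It also fails if it takes over 40 s, if anything falls off the work surface, if the arm or the gripper's body presses on something with over 40 N, if the wrist force passes 120 N, or if a joint passes its speed limit or range.

## Working session

There is one attempt and no reset: what is moved stays moved. The work goes in short steps, Python scripts to look and compute and a tool call to move; the robot and the scene stay as the last step left them, time stands still between calls to the robot, and variables do not carry over. Pictures are saved under pics/ and viewed, at most 10 in all, crops included, and the job is handed in when it is done.

Besides the shell and the picture viewer there is one more tool, called as name([rows], argument=value, ...), one row to a line, values as JSON. arm_command: Moves the arm, as the interface text tells. Its arguments: {"type":"object","properties":{"increments":{"type":"array","items":{"type":"array","items":{"type":"array","items":{"type":"number"}}}},"force":{"type":"number"}},"required":["increments"]}

```bash
mkdir -p pics
cat > h.py <<'E'
import numpy as np, cv2
from rig import robot
def ray(cam,uv,cal=None):
    c=cal or robot.get_calibration(cam); K=np.array([[c['fx'],0,c['cx']],[0,c['fy'],c['cy']],[0,0,1.]])
    p=cv2.undistortPoints(np.array(uv,float).reshape(-1,1,2),K,np.array(c['dist_coeffs'],float)).reshape(-1,2)
    T=np.array(c['T']); d=np.c_[p[:,0],-p[:,1],-np.ones(len(p))]@T[:3,:3].T
    return T[:3,3],d
def onz(cam,uv,z,cal=None):
    o,d=ray(cam,uv,cal); return o+d*((z-o[2])/d[:,2])[:,None]
def proj(cam,P):
    c=robot.get_calibration(cam); T=np.array(c['T']); q=(np.atleast_2d(P)-T[:3,3])@T[:3,:3]
    q=q*[1,-1,-1]; K=np.array([[c['fx'],0,c['cx']],[0,c['fy'],c['cy']],[0,0,1.]])
    return cv2.projectPoints(q.reshape(-1,1,3),np.zeros(3),np.zeros(3),K,np.array(c['dist_coeffs'],float))[0].reshape(-1,2)
def snap(cam,name):
    im=robot.get_image(cam)[:,:,::-1].copy(); cv2.imwrite('pics/'+name,im); return im
E
python3 - <<'E'
from h import *
snap('top','t0.png'); snap('scene','s0.png')
for c in('top','scene'):print(np.round(np.array(robot.get_calibration(c)['T']),3))
print(robot.observe())
E
```

```text
[[-0.012  0.991 -0.134  0.421]
 [-1.    -0.011  0.005 -0.04 ]
 [ 0.003  0.134  0.991  1.19 ]
 [ 0.     0.     0.     1.   ]]
[[ 0.184 -0.515  0.837  1.688]
 [ 0.983  0.088 -0.162 -0.242]
 [ 0.009  0.853  0.522  0.751]
 [ 0.     0.     0.     1.   ]]
{'time_s': 0.1, 'joint_positions': array([ 1.04941219e+00,  3.00392117e-01,  1.52148559e+00, -1.42772276e-05,
        1.32069601e+00, -6.65987946e-02]), 'dq': array([ 0.00170316,  0.00060002, -0.00053262, -0.00183758, -0.0018891 ,
       -0.00127749]), 'tau': array([ 1.90926003e-03, -5.32639432e+01, -3.53286052e+01,  7.09711318e-02,
        2.34627194e-02, -3.71747637e-05]), 'tool_pos': array([0.24149335, 0.49390081, 0.20497005]), 'orientation': array([[-8.98356885e-01,  4.39266069e-01, -4.76653474e-04],
       [ 4.39266325e-01,  8.98356477e-01, -8.57599424e-04],
       [ 5.14904082e-05, -9.79808167e-04, -9.99999519e-01]]), 'ft_force': array([ 0.26895308,  0.15194679, -0.06622303]), 'wrist_torque': array([-0.04895747, -0.01648283, -0.02519353]), 'grip_force': 0.0, 'grip_width': 0.09406503474572436}
```

View pics/t0.png

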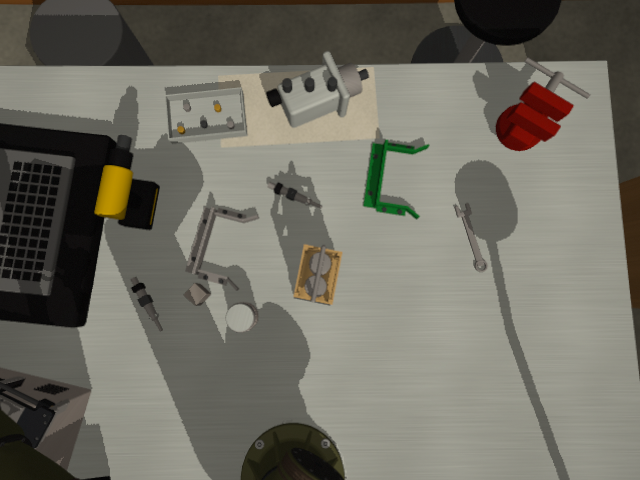

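View pics/s0.png

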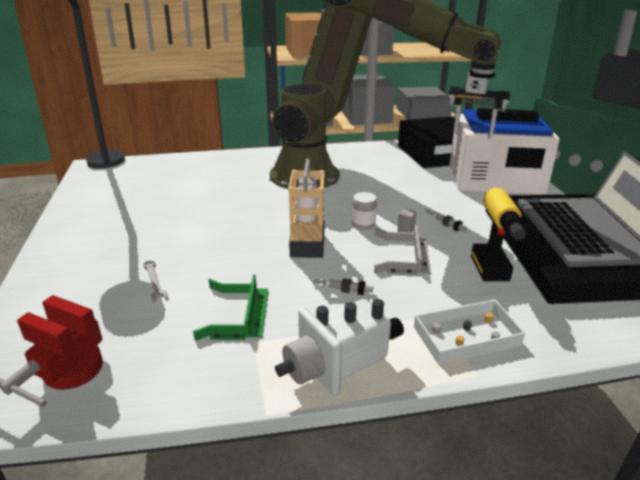

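Top view: the crate is at (318,275). Two things could be taken for the bay: the grey steel one, with its stop at (203,240) and its mouth to the right, and a green look-alike at (385,180). I choose the grey one. The can is at (240,317), the gauge block at (197,293), injector_a at (293,192) and the drill at (128,190). Next is one close crop to check.

Run:
```python
import cv2
a=cv2.imread('pics/t0.png')[185:335,170:360]; cv2.imwrite('pics/c0.png',cv2.resize(a,None,fx=4,fy=4,interpolation=cv2.INTER_CUBIC))
a=cv2.imread('pics/s0.png')[150:300,270:450]; cv2.imwrite('pics/c1.png',cv2.resize(a,None,fx=4,fy=4,interpolation=cv2.INTER_CUBIC))
```

```text
(no output)
```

View pics/c0.png

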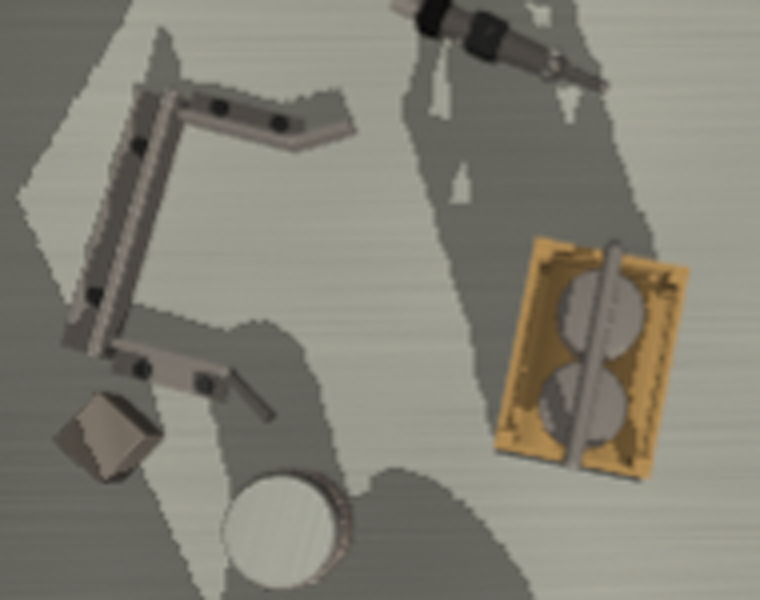

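View pics/c1.png

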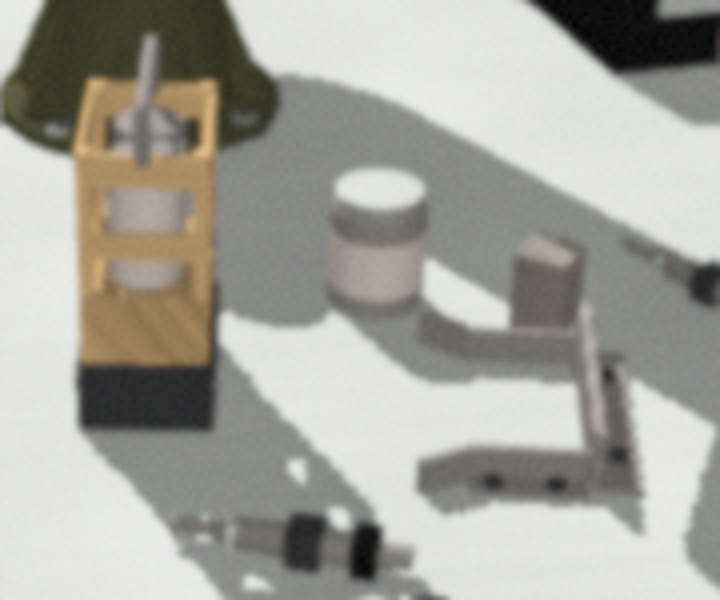

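Run:
```python
from h import *
def f(p,s=4,o=(170,185)): return (np.array(p,float)+.5)/s-.5+o
P=onz('top',f([(536,237),(690,267),(652,478),(497,450)]),.198)[:,:2]
c=P.mean(0); print('crate',P.round(4).tolist(),c, [np.linalg.norm(P[i]-P[(i+1)%4]).round(4) for i in range(4)])
u=(P[0]-P[1])+(P[3]-P[2]); v=(P[3]-P[0])+(P[2]-P[1]); print('yaw x',np.arctan2(u[1],u[0]),'from y side',np.arctan2(v[1],v[0])+np.pi)
S=onz('top',f([(178,93),(102,355)]),.045)[:,:2]; print('stop top inner',S,np.linalg.norm(S[0]-S[1]))
G=onz('top',f([(182,122),(293,152),(356,130),(118,342),(232,368),(273,417)]),.025)[:,:2]
G0=onz('top',f([(182,122),(293,152),(356,130)]),.0)[:,:2]
print('guides',G,G0)
# scene crop: stop & guides
H=onz('scene',f([(582,330),(470,327),(420,310),(590,448),(470,450),(420,462)],4,(270,150)),.025)[:,:2]; print('scene guides',H)
S2=onz('scene',f([(585,308),(597,445)],4,(270,150)),.045)[:,:2]; print(S2)
B=onz('scene',f([(80,427),(212,430)],4,(270,150)),0)[:,:2]; print('base',B)
for n,p,z in(('can',(283,530),.09),('gauge',(112,432),.06),('inj',(500,45),.013)):print(n,onz('top',f([p]),z))
```

```text
crate [[0.5362, -0.0348], [0.5192, -0.1169], [0.408, -0.0945], [0.4235, -0.0131]] [ 0.47171298 -0.06482591] [np.float64(0.0839), np.float64(0.1135), np.float64(0.0829), np.float64(0.1148)]
yaw x 1.3742305240967376 from y side 6.088677136624586
stop top inner [[0.64685563 0.18816846]
 [0.48438437 0.23195187]] 0.1682673303700221
guides [[0.6321002  0.18934834]
 [0.61211232 0.11908378]
 [0.62579465 0.07933712]
 [0.49344261 0.22695183]
 [0.47642238 0.15595716]
 [0.44583268 0.13021732]] [[0.63662736 0.19426255]
 [0.61621043 0.12248973]
 [0.63018646 0.08188988]]
scene guides [[0.49516407 0.2385288 ]
 [0.47810842 0.16258563]
 [0.44905597 0.13448106]
 [0.63923925 0.19481653]
 [0.62837334 0.11888328]
 [0.6362071  0.08412631]]
[[0.4993778  0.23723705]
 [0.66563566 0.1881994 ]]
base [[ 0.52111733 -0.11581311]
 [ 0.53951232 -0.03039707]]
can [[0.37926887 0.11430642 0.09      ]]
gauge [[0.43738803 0.22139635 0.06      ]]
inj [[ 0.6824359  -0.01199613  0.013     ]]
```

arm_command([
  [[0,0,-40,0,0,0,1],[0,0,-80,0,0,0,1],[0,0,-120,0,0,0,1],[0,0,-160,0,0,0,1],[0,0,-200,0,0,0,1],[-490,-550,-200,0,0,75,1],[-490,-550,-200,0,0,75,1],[-490,-550,-200,0,0,75,1],[-490,-550,-200,0,0,75,1],[-490,-550,-200,0,0,75,1],[-490,-550,-200,0,0,75,1],[-490,-550,-200,0,0,75,1],[-490,-550,-200,0,0,75,1],[-490,-550,-200,0,0,75,1],[-490,-550,-200,0,0,75,1],[-490,-550,-200,0,0,75,1],[-490,-550,-200,0,0,75,1],[-490,-550,-200,0,0,75,1],[-490,-550,-200,0,0,75,1],[-490,-550,-200,0,0,75,1]],
])

```text
time_s: 1.77
tool_pos: [0.4099, -0.11, 0.4054]
orientation: [[0.192, 0.981, 0.0], [0.981, -0.192, -0.0], [0.0, 0.0, -1.0]]
ft_force: [0.2, 0.9, 0.4]
grip_width: 0.0942
grip_force: 0.0
```

arm_command([
  [[-66,50,0,0,35,0,1],[-66,50,0,0,35,0,1],[-66,50,0,0,35,0,1],[-66,50,0,0,35,0,1],[-66,50,0,0,35,0,1],[-66,50,0,0,35,0,1],[-66,50,0,0,35,0,1],[-66,50,0,0,35,0,1],[-66,50,0,0,35,0,1]],
])

```text
time_s: 2.52
tool_pos: [0.4467, -0.1814, 0.4062]
orientation: [[0.156, 0.982, 0.11], [0.806, -0.19, 0.56], [0.571, 0.001, -0.821]]
ft_force: [0.5, -0.6, 0.7]
grip_width: 0.0939
grip_force: 0.0
```

Run:
```python
from h import *
print(robot.observe()['joint_positions'].round(3))
snap('wrist','w0.png')
```

```text
[-0.743  0.197  1.302  0.548  1.935 -0.429]
```

View pics/w0.png

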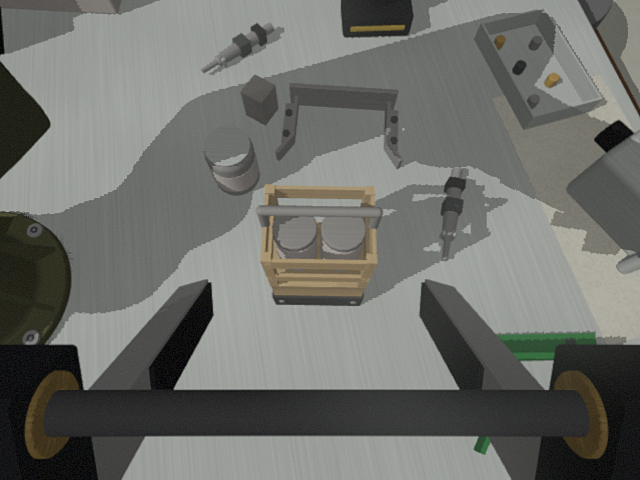

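Wrist view: the crate sits ahead of the fingers with its base edge at (275,304)–(363,304). The bay's stop is at (291,95)–(398,100), with the can at (230,155). I'll crop for a precise measurement.

Run:
```python
import cv2
a=cv2.imread('pics/w0.png')[70:310,240:420]; cv2.imwrite('pics/c2.png',cv2.resize(a,None,fx=2.5*1.0,fy=2.5,interpolation=cv2.INTER_CUBIC))
```

```text
(no output)
```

View pics/c2.png

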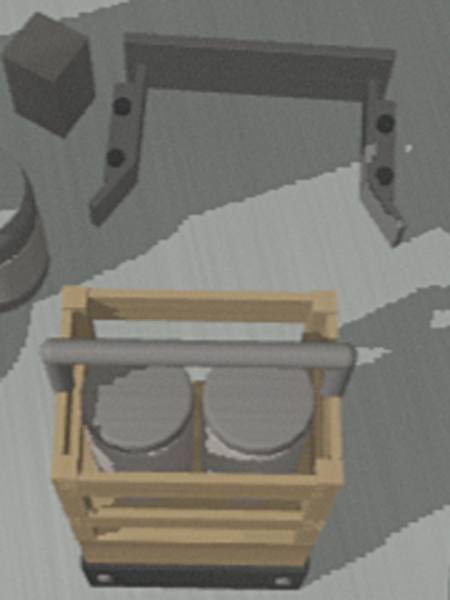

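Run:
```python
from h import *
f=lambda p:(np.array(p,float)+.5)/2.5-.5+[240,70]
B=onz('wrist',f([(89,587),(300,588)]),0)[:,:2]; d=B[1]-B[0]; print('base',B.round(4),np.linalg.norm(d),'yaw',np.arctan2(d[1],d[0])+np.pi/2)
S=onz('wrist',f([(147,90),(362,101)]),0)[:,:2]; d=S[1]-S[0]; print('stop',S.round(4),np.linalg.norm(d),'yaw',np.arctan2(d[1],d[0])+np.pi/2)
T=onz('wrist',f([(124,46),(394,61)]),.045)[:,:2];d=T[1]-T[0]; print('stoptop',T.round(4),np.linalg.norm(d),np.arctan2(d[1],d[0])+np.pi/2)
print(onz('wrist',f([(137,178),(97,223),(362,190),(397,243)]),0)[:,:2].round(4))
```

```text
base [[ 0.4059 -0.0945]
 [ 0.5231 -0.1178]] 0.11952358452895076 yaw 1.3751416661661662
stop [[0.4977 0.2317]
 [0.6378 0.1957]] 0.14464526160173408 yaw 1.3192086265688925
stoptop [[0.4849 0.2331]
 [0.6499 0.1895]] 0.1706595999712177 1.3129089755653403
[[0.4792 0.1653]
 [0.4482 0.1371]
 [0.621  0.1287]
 [0.6334 0.0866]]
```

arm_command([
  [[-211,3,304,0,0,0,1],[-211,3,304,0,0,0,1],[-211,3,304,0,0,0,1],[-211,3,304,0,0,0,1],[-211,3,304,0,0,0,1],[-211,3,304,0,0,0,1],[-211,3,304,0,0,0,1],[-211,3,304,0,0,0,1],[-211,3,304,0,0,0,1],[-211,3,304,0,0,0,1],[-211,3,304,0,0,0,1],[-211,3,304,0,0,0,1]],
])

```text
time_s: 3.57
tool_pos: [0.4508, -0.1817, 0.0378]
orientation: [[0.155, 0.982, 0.111], [0.805, -0.191, 0.561], [0.572, 0.003, -0.82]]
ft_force: [-0.5, -0.0, 1.6]
grip_width: 0.0938
grip_force: 0.0
```

arm_command([
  [[-10,0,15,0,0,0,0.85],[-10,0,15,0,0,0,0.85],[15,0,32,0,0,0,0.85],[35,0,46,0,0,0,0.85],[35,0,46,0,0,0,0.85],[35,0,46,0,0,0,0.85],[35,0,46,0,0,0,0.85]],
])

```text
time_s: 4.15
tool_pos: [0.461, -0.128, 0.0194]
orientation: [[0.155, 0.982, 0.112], [0.805, -0.191, 0.562], [0.573, 0.003, -0.82]]
ft_force: [0.5, 0.1, 0.7]
grip_width: 0.08
grip_force: 0.0
```

Run:
```python
from h import *
snap('wrist','w1.png')
```

```text
(no output)
```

View pics/w1.png

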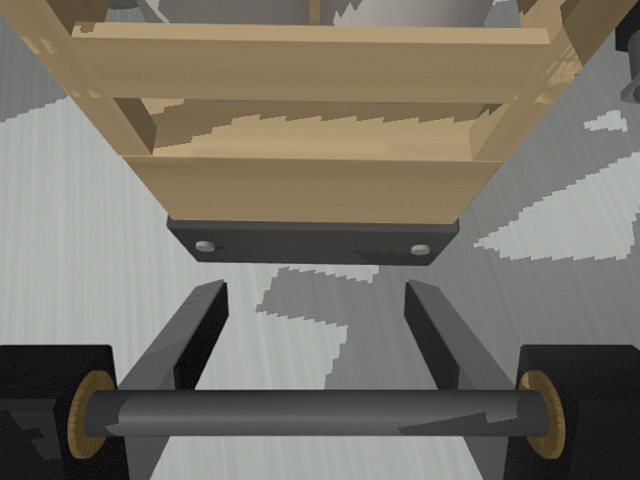

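arm_command([
  [[0,0,0,0,0,0,0.7],[0,0,0,0,0,0,0.7],[5,0,3.5,0,0,0,0.7],[9,0,6.5,0,0,0,0.7],[13,0,9,0,0,0,0.7],[17,0.6,12,0,0,0,0.7],[21,1.4,14.8,-0.1,0,0.15,0.7],[29,3,20.3,-0.2,0,0.3,0.7],[37,4.5,26,-0.3,0,0.4,0.7],[45,6,31.5,-0.4,0,0.55,0.7],[55,8,38.5,-0.5,0,0.7,0.7],[65,10,45.5,-0.6,0,0.9,0.7],[75,11.8,52.5,-0.7,0,1.0,0.7],[83,13.2,58,-0.8,0,1.2,0.7],[90,14.5,63,-0.9,0,1.3,0.7],[94,15.2,65.7,-1,0,1.4,0.7],[96,15.5,67,-1,0,1.4,0.7],[96,15.5,67,-1,0,1.4,0.7]],
])

```text
time_s: 5.7
tool_pos: [0.498, -0.0148, 0.018]
orientation: [[0.181, 0.975, 0.127], [0.799, -0.221, 0.56], [0.574, 0.0, -0.819]]
ft_force: [-0.6, -1.1, -0.0]
grip_width: 0.0662
grip_force: 0.2
```

Run:
```python
from h import *
a=snap('top','t1.png'); w=snap('wrist','w2.png')
a=cv2.resize(a[185:335,170:360],(570,450),interpolation=cv2.INTER_CUBIC)
w=cv2.resize(w[200:320,100:540],(570,150)); cv2.imwrite('pics/c3.png',np.vstack([a,w]))
```

```text
(no output)
```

View pics/c3.png

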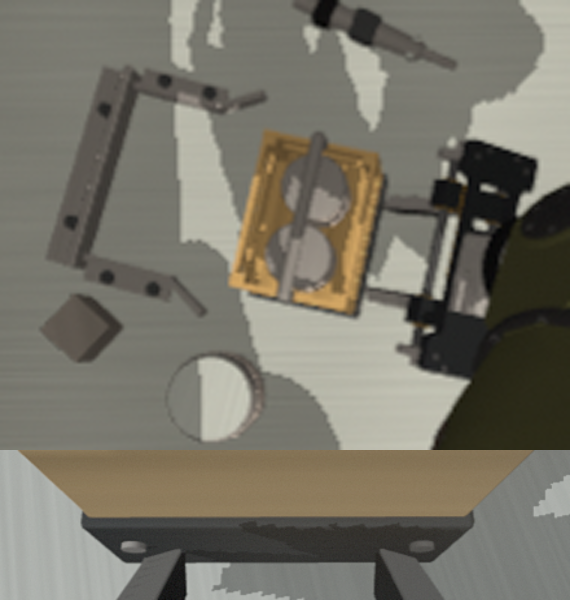

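The crate is upright and flush with the fingers, sliding towards the mouth. Its top rim corners in the crop are (263,130), (382,153), (357,317) and (232,287). Now measuring.

```bash
cat >> h.py <<'E'
def bay(p,yaw=1.315,o=(.5677,.2125)):
    c,s=np.cos(yaw),np.sin(yaw); return (np.array(p)[...,:2]-o)@np.array([[c,-s],[s,c]])
E
python3 - <<'E'
from h import *
f=lambda p:(np.array(p,float)+.5)/3-.5+[170,185]
P=onz('top',f([(263,130),(382,153),(357,317),(232,287)]),.198)[:,:2]
Q=bay(P); print(Q.round(4),Q.mean(0)); u=Q[0]-Q[1]+Q[3]-Q[2]; v=Q[3]-Q[0]+Q[2]-Q[1]; print(np.arctan2(u[1],u[0]),np.arctan2(-v[0],v[1]))
# wrist base bottom edge
g=lambda p:np.array(p,float)*[440/570,120/150]+[100,200]
b=onz('wrist',g([(121,560-450),(434,561-450)]),0); q=bay(b);print(q,np.linalg.norm(q[1]-q[0]),q.mean(0)); d=q[1]-q[0];print('yaw',np.arctan2(d[0],-d[1]))
print('tcp',bay(robot.observe()['tool_pos']))
E
```

```text
[[-0.1423 -0.0414]
 [-0.2291 -0.0459]
 [-0.2406  0.0713]
 [-0.1498  0.0723]] [-0.19042899  0.01408963]
0.03070569377165656 0.08197130034168613
[[-0.23147697  0.07115704]
 [-0.22790179 -0.0500992 ]] 0.12130893315777351 [-0.22968938  0.01052892]
yaw 0.029475976367616105
tcp [-0.23796838  0.00973952]
```

arm_command([
  [[4,0.6,2.8,0,0,0.1,0.7],[10,1.6,7,-0.1,0,0.2,0.7],[18,2.8,12.6,-0.25,0,0.35,0.7],[27,4.2,18.9,-0.4,0,0.5,0.7],[36,5.6,25.2,-0.5,0,0.7,0.7],[45,7,31.5,-0.6,0,0.85,0.7],[54,8.4,37.8,-0.75,0,1.0,0.7],[63,9.8,44.1,-0.85,0,1.2,0.7],[71,11,49.7,-0.95,0,1.35,0.7],[78,12.1,54.6,-1.05,0,1.5,0.7],[82,12.8,57.4,-1.1,0,1.56,0.7],[84,13.1,58.9,-1.1,0,1.56,0.7],[84,13.1,58.9,-1.1,0,1.56,0.7]],
])

```text
time_s: 6.88
tool_pos: [0.5336, 0.0822, 0.018]
orientation: [[0.207, 0.967, 0.146], [0.792, -0.253, 0.555], [0.574, 0.0, -0.819]]
ft_force: [-0.1, -2.3, 0.5]
grip_width: 0.0657
grip_force: 0.7
```

Run:
```python
from h import *
a=snap('top','t2.png'); w=snap('wrist','w3.png')
a=cv2.resize(a[185:335,170:360],(570,450),interpolation=cv2.INTER_CUBIC)
w=cv2.resize(w[200:320,100:540],(570,150)); cv2.imwrite('pics/c4.png',np.vstack([a,w]))
print('tcp',bay(robot.observe()['tool_pos']))
```

```text
tcp [-1.34993229e-01  1.27925958e-04]
```

View pics/c4.png

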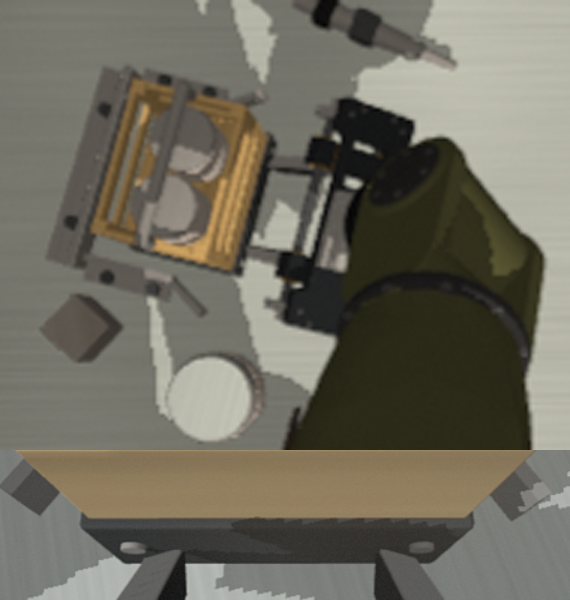

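The crate is between the lips, centred and square, with about 37 mm to go. The next push is straight and slow.

arm_command([
  [[3,0,2.1,0,0,0,0.7],[7,0,4.9,0,0,0,0.7],[12,0,8.4,0,0,0,0.7],[17,0,11.9,0,0,0,0.7],[21,0,14.7,0,0,0,0.7],[24,0,16.8,0,0,0,0.7],[26,0,18.2,0,0,0,0.7],[27,0,18.9,0,0,0,0.7],[28,0,19.6,0,0,0,0.7],[28,0,19.6,0,0,0,0.7]],
])

```text
time_s: 7.82
tool_pos: [0.5422, 0.1148, 0.0179]
orientation: [[0.208, 0.967, 0.146], [0.792, -0.254, 0.555], [0.573, 0.001, -0.819]]
ft_force: [-1.0, -4.9, 1.5]
grip_width: 0.0658
grip_force: 2.1
```

arm_command([
  [[0.8,0,0.6,0,0,0,0.7],[1.6,0,1.1,0,0,0,0.7],[1.6,0,1.1,0,0,0,0.7]],
])

```text
time_s: 8.07
tool_pos: [0.5427, 0.1166, 0.0179]
orientation: [[0.208, 0.967, 0.146], [0.792, -0.254, 0.555], [0.573, 0.001, -0.819]]
ft_force: [-0.8, -4.7, 1.9]
grip_width: 0.0656
grip_force: 2.4
```

arm_command([
  [[0.8,0,0.6,0,0,0,0.7],[0.8,0,0.6,0,0,0,0.7]],
])

```text
time_s: 8.23
tool_pos: [0.5429, 0.1176, 0.0179]
orientation: [[0.208, 0.967, 0.146], [0.792, -0.254, 0.555], [0.574, 0.001, -0.819]]
ft_force: [-1.5, -4.6, 2.2]
grip_width: 0.0657
grip_force: 2.5
```

arm_command([
  [[0.8,0,0.6,0,0,0,0.7],[0.8,0,0.6,0,0,0,0.7]],
])

```text
time_s: 8.4
tool_pos: [0.5432, 0.1185, 0.0179]
orientation: [[0.208, 0.967, 0.146], [0.792, -0.254, 0.555], [0.574, 0.001, -0.819]]
ft_force: [-1.3, -5.7, 2.6]
grip_width: 0.0657
grip_force: 2.6
```

arm_command([
  [[0.8,0,0.6,0,0,0,0.7],[0.8,0,0.6,0,0,0,0.7]],
])

```text
time_s: 8.57
tool_pos: [0.5434, 0.1193, 0.0179]
orientation: [[0.208, 0.967, 0.146], [0.793, -0.254, 0.554], [0.573, 0.001, -0.819]]
ft_force: [-1.9, -8.0, 4.5]
grip_width: 0.0662
grip_force: 4.1
```

Force is rising, so the crate has probably made contact.

arm_command([
  [[0.8,0,0.6,0,0,0,0.7],[0.8,0,0.6,0,0,0,0.7]],
])

```text
time_s: 8.73
tool_pos: [0.5436, 0.1197, 0.0178]
orientation: [[0.208, 0.967, 0.146], [0.793, -0.254, 0.554], [0.573, 0.001, -0.82]]
ft_force: [-7.4, -14.4, 6.1]
grip_width: 0.0657
grip_force: 7.8
```

arm_command([
  [[0.8,0,0.6,0,0,0,0.7],[0.8,0,0.6,0,0,0,0.7],[0.8,0,0.6,0,0,0,0.7]],
])

```text
time_s: 8.98
tool_pos: [0.5437, 0.12, 0.0178]
orientation: [[0.208, 0.967, 0.146], [0.793, -0.254, 0.553], [0.572, 0.001, -0.82]]
ft_force: [-10.2, -22.1, 10.6]
grip_width: 0.0658
grip_force: 11.9
```

Firm contact at 24 N with the arm no longer advancing. Backing straight off and checking.

arm_command([
  [[-2,0,-1.4,0,0,0,0.7],[-5,0,-3.5,0,0,0,0.7],[-12,0,-8.4,0,0,0,0.7],[-28,0,-19.6,0,0,0,0.7],[-50,0,-35,0,0,0,0.7],[-75,0,-52.5,0,0,0,0.7],[-98,0,-69,0,0,0,0.7],[-98,0,-69,0,0,0,0.7],[-70,0,-110,0,0,0,0.7],[-40,0,-150,0,0,0,0.7],[20,0,-235,0,0,0,0.7],[20,0,-235,0,0,0,0.7],[20,0,-235,0,0,0,0.7],[20,0,-235,0,0,0,0.7],[20,0,-235,0,0,0,0.7]],
])

```text
time_s: 10.23
tool_pos: [0.5142, 0.0072, 0.2233]
orientation: [[0.205, 0.967, 0.148], [0.793, -0.253, 0.554], [0.574, 0.004, -0.819]]
ft_force: [-0.1, -0.1, -0.6]
grip_width: 0.066
grip_force: 0.0
```

Run:
```python
from h import *
a=snap('top','t3.png'); w=snap('wrist','w4.png')
a=cv2.resize(a[185:335,170:360],(570,450),interpolation=cv2.INTER_CUBIC)
cv2.imwrite('pics/c5.png',np.hstack([cv2.resize(a,(320,253)),w[:253,:]*1])[:, :800] if 0 else cv2.resize(w,(800,600),interpolation=cv2.INTER_CUBIC))
```

```text
(no output)
```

View pics/c5.png

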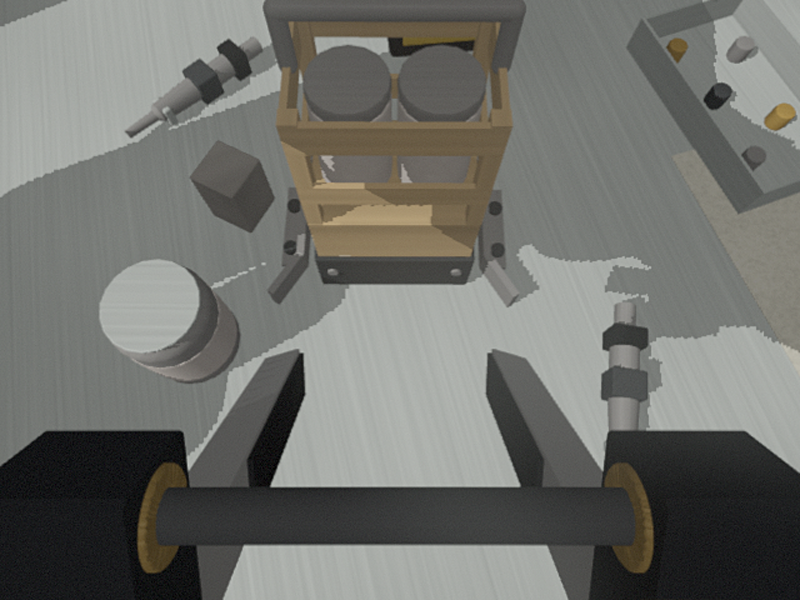

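The crate stands upright between the guides, with its base edge at (324,284)–(470,283) in this view. The bystanders look undisturbed. Now measuring its position in the bay frame.

Run:
```python
from h import *
g=lambda p:(np.array(p,float)+.5)*.8-.5
q=bay(onz('wrist',g([(324,284),(470,283)]),0)); d=q[1]-q[0]; print(q.round(4),np.linalg.norm(d),q.mean(0),'yaw',np.arctan2(d[0],-d[1]))
l=bay(onz('wrist',g([(270,296),(513,304)]),0)); print('lip ends',l.round(4))
a=cv2.absdiff(cv2.imread('pics/t0.png'),cv2.imread('pics/t3.png')).max(2)
```

```text
[[-0.0896  0.0598]
 [-0.0888 -0.0619]] 0.12175282191570123 [-0.0892085  -0.00106766] yaw 0.006810757580833482
lip ends [[-0.1003  0.1039]
 [-0.1074 -0.0964]]
```

```bash
python3 -c "
from rig import robot
print(robot.finish_job())"
```

```text
the job is handed in; nothing more can be done
None
```

The crate stands upright against the grey bay's back stop, about 1 mm off the middle line and 0.4° off square by the wrist camera; the other objects look unmoved, the arm is clear, and the job was handed in after about 10 s.

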